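Hang the camera carrier level on the stand

TASK

Hang the blue-topped carrier plate on the stand's peg by whichever of its five slots lets it hang level, given where the two camera modules are clamped on it. Slide it gently along the peg all the way back to the red collar, then lower it until you feel the peg take its weight, and only then let go: do not press hard on the peg and do not let the plate drop. Leave the other things on the bench where they are.

Things in the scene. Friction and masses are not known exactly. Their poses are not given: they have to be found in the camera images.
- carrier: Carrier plate, an upside-down T standing on its foot. Origin: centre of the foot's underside; x normal to the plate, y along it, z up; front and back are alike. Grey foot 60 (x) x 130 (y) x 6 high; upright aluminium web 6 thick (x), 130 long, up to z = 132, with slots; blue rail on top. 0.10 kg alone, about 0.42 kg with modules and clamp
- carrier_grip (a point): Middle of the blue grip rail on the carrier's top edge, 146 mm above the underside of the foot. The rail is 10 thick (x), 130 long (y), z = 132 to 160 (the top). Grip it here from above across its thickness, anywhere along it, best over the balance point; axes as the carrier's
- carrier_row (a point): Point in the middle of the carrier's web, 110 mm above the underside of the foot, level with the upper edges of the slots. Five slots go through the web, upright rectangles 10 wide (y) x 26 tall (carrier z = 84 to 110), centred at y = -30, -15, 0, +15, +30 mm; axes as the carrier's
- clamp (a joint): Where the two dark camera modules (one on each face of the web, 56 wide, 53 tall) are tightly clamped: their centre's y in the carrier's frame, m, -0.036 to 0.036; not to be moved. With the 0.32 kg of modules and clamp the whole balances at y = 0.76 x this value, 41 mm above the foot's underside. It hangs most level from the slot nearest that y; half-way between two, either will do
- stand: Fixed stand. Origin: centre of the underside of its dark base, 150 (x) x 80 (y) x 12 high; x points from the peg's tip back to the post (steel, 18 across, at x = +55, 177 tall). A black carriage clamped on the post holds an arm along -x at y = 0 with the red collar and peg (see stand_seat). The carriage's height is set by hand and NOT measured
- stand_seat (a point): Where the middle of the web is when it touches the red collar: x = -23, y = 0 of the stand, 160 mm over the base's underside; axes as the stand's. The top of the rigid level peg lies from 5 mm below to 5 mm above this point, unmeasured: feel for it
- stand_tip (a point): Tip of the peg's nose in plan, x = -54, y = 0 of the stand, at the mean height of the peg's axis (156 mm; true height within 5 mm). Red collar 24 across, front face at x = -20; peg 8 across to x = -45; tapered nose to here, 3 across. A lip 5 wide stands 3.5 above the peg's top from x = -38 to -43: the slot must pass over it
- driver_green: Bystander: green-handled screwdriver lying flat, 152 long, at the right
- cup_screws: Bystander: blue open cup of screws, 62 across, 31 high, behind at the right
- label_roll: Bystander: white roll of labels lying flat, 66 across, 30 high, behind the stand
- lens_box: Bystander: small grey lens case, 53 x 65 x 25, behind the stand

How it is judged:
By the outcome, as a careful person would: the job done as asked, in the order asked, and still so for the second after the job is handed in, with the robot touching nothing.
It also fails if it takes over 51 s, if anything falls off the work surface, if the arm or the gripper's body presses on something with over 40 N, if the wrist force passes 120 N, or if a joint passes its speed limit or range.

ROBOT

A 6-joint arm with a two-finger parallel gripper is mounted at the origin on a cart in front of the work surface, level with it; the furniture and walls round the work are solid. World frame = base frame: x ahead of the robot, y to its left, z up, the work surface at z = 0. Lengths are in m, angles in rad, forces in N, time in s.
With the tool pointing down it reaches from about 0.425 to 1.125 m from the base axis. Payload 14.9 kg.
Tool frame: the origin (TCP) lies at the very end of the fingers, on their centre line; the grasp point (between the pads) lies env.pinch_z behind it (env.pinch_z is the distance from the TCP to the grasp point, in m); z points along the fingers, y is the line along which they close (so a half turn about z gives the same grasp; the last joint's range is limited). The gripper opens to 91 mm and grips with 3 to 60 N. Pads are 32 mm wide; open, the fingers measure 118 mm over their backs; the gripper's body (76 mm by 178 mm) begins 60 mm behind the grasp point.
Start: joints at [1.22, 0.379, 1.734, -0, 1.028, -0.033], TCP at [0.219, 0.665, 0.214] pointing down, gripper open.
Joint ranges: [-2.77, 2.77], [-0.74, 2.19], [0, 2.66], [-1.06, 4.2], [0.31, 2.87], [-3.08, 3.08]. Speed limits (rad/s): [1.89, 1.89, 2.39, 3.14, 3.14, 3.14].

INTERFACE

Orientations are given as a 3x3 rotation matrix whose columns are the frame's x, y, z axes.
In Python, from rig import env gives the robot as it stands.
- The arm moves only by the tool play_rows, never from a script. Its argument "motion" is a list of rows, each a list of 5 numbers: the shift along the tool's x, y, z in m, then the turn about the tool's z in rad, then the finger opening in m, from 0 to 0.0912. A call has 1 to 12 rows; each row is the pose to reach, as a shift and turn from the pose commanded when the call began, along the tool's axes at that moment; what a row does not reach only later rows make up. A row lasts 1/10 s, in which the tool goes at most 50 mm and 8.59 degrees, less where a joint would pass 70% of its speed; a pose out of reach is approached as far as the arm can. A call with a gripper value outside its range is refused whole. The fingers move at their own pace and stop on an object; "grip_force" is the grip in N (left out, the last holds). Time passes only in rows, so rows that repeat a pose let the fingers close. It gives the time, the measured TCP pose, the force, the opening and the grip force at its end, in the units of the state.
- env.get_obs(): the state, without advancing time (a new reading comes with each control period).
- env.get_image(name): name is "scene" or "side" or "wrist"; returns a dict with "pixels" (384x512x3 uint8, red, green, blue), "z_map" (384x512 float32, m along the optical axis (not along the pixel's ray), 0 where there is no reading), "mtx" (3x3 intrinsics, pixels), "distortion" ([k1, k2, p1, p2, k3] as OpenCV has them; the pictures are not rectified), "pose" (4x4, takes a point from camera to world coordinates). Camera axes: x right, y up, looking along -z (the intrinsics and any distortion apply to the point x, -y, -z); pixel columns grow to the right and rows downward; lengths in m; the calibration is good to about 2 mm. A picture is of the moment at which its call begins.
- env.sign_off(): hands the job in; it is judged then, once.
The state is a dict: "time_s": time; "qpos": joint angles; "joint_velocities": joint speeds; "tau": joint torques, N m; "tcp_pos": TCP position; "tcp_rot": TCP orientation; "contact_force": force on the tool from outside, world axes, zero at the start; "moment": the same for the moment, N m; "finger_gap": finger opening in m; "gripper_force": force on a finger pad.
Only numpy, scipy, OpenCV 4.12 (cv2) and the standard library are available. Lean on these libraries where they do the work, as an engineer would, in place of code of your own. Each camera call takes 0.05 s, during which the arm holds its last target. There are 200 camera calls.

## Working session

There is one attempt and no reset: what is moved stays moved. The work goes in short steps, Python scripts to look and compute and a tool call to move; the robot and the scene stay as the last step left them, time stands still between calls to the robot, and variables do not carry over. Pictures are saved under pics/ and viewed, at most 10 in all, crops included, and the job is handed in when it is done.

Besides the shell and the picture viewer there is one more tool, called after "Call:" as name(argument=value, ...), one argument or row to a line, values as JSON. play_rows: Moves the arm, as the interface text tells. Its arguments: {"type":"object","properties":{"motion":{"type":"array","items":{"type":"array","items":{"type":"number"}}},"grip_force":{"type":"number"}},"required":["motion"]}

```bash
ls; mkdir -p pics
cat > h.py <<'E'
import numpy as np,cv2,pickle
from rig import env
def grab(n,fn):
    im=env.get_image(n); pickle.dump(im,open(fn+'.pkl','wb')); cv2.imwrite('pics/'+fn+'.png',im['pixels'][:,:,::-1]); return im
def rays(im,uv):
    uv=np.asarray(uv,float).reshape(-1,1,2)
    p=cv2.undistortPoints(uv,im['mtx'],np.asarray(im['distortion'],float)).reshape(-1,2)
    d=np.c_[p[:,0],-p[:,1],-np.ones(len(p))]
    return im['pose'][:3,3],d@im['pose'][:3,:3].T
def onz(im,uv,z):
    o,d=rays(im,uv); return o+d*((z-o[2])/d[:,2])[:,None]
def cloud(im):
    v,u=np.mgrid[0:384,0:512]; o,d=rays(im,np.c_[u.ravel(),v.ravel()])
    return (o+d*im['z_map'].ravel()[:,None]).reshape(384,512,3)
def proj(im,P):
    P=np.atleast_2d(P); c=(P-im['pose'][:3,3])@im['pose'][:3,:3]
    c=c*[1,-1,-1]
    return cv2.projectPoints(c,np.zeros(3),np.zeros(3),im['mtx'],np.asarray(im['distortion'],float))[0].reshape(-1,2)
E
python3 - <<'E'
from h import *
ims=[grab(n,n+'1')for n in('scene','side')]
cv2.imwrite('pics/both1.png',cv2.resize(np.hstack([i['pixels'] for i in ims])[:,:,::-1],(800,300)))
for i in ims: print(i['pose'].round(3),i['mtx'][0,0],i['distortion'],(i['z_map']>0).mean())
o=env.get_obs();print(o,env.pinch_z)
E
```

```text
pics
[[-0.874  0.383 -0.299  0.276]
 [-0.486 -0.676  0.555  0.485]
 [ 0.01   0.63   0.777  0.863]
 [ 0.     0.     0.     1.   ]] 397.58930288307727 [-0.03775202  0.          0.          0.          0.        ] 0.996185302734375
[[ 0.936  0.142 -0.321  0.222]
 [-0.351  0.376 -0.858 -0.91 ]
 [-0.001  0.916  0.402  0.527]
 [ 0.     0.     0.     1.   ]] 449.61800997200015 [-0.13779632  0.          0.          0.          0.        ] 0.8942769368489584
{'time_s': 0.1, 'qpos': array([ 1.21968228e+00,  3.79370571e-01,  1.73473743e+00, -1.17466199e-05,
        1.02853786e+00, -3.33017987e-02]), 'joint_velocities': array([-0.00012843, -0.00076017, -0.00050522,  0.0002324 ,  0.00118197,
        0.00025874]), 'tau': array([ 1.22110589e-03, -7.65040827e+01, -4.35297024e+01,  6.51397789e-02,
        3.98075616e-02, -5.22706443e-06]), 'tcp_pos': array([0.21862162, 0.66458719, 0.2133363 ]), 'tcp_rot': array([[-9.49923231e-01,  3.12483168e-01, -3.52798018e-04],
       [ 3.12483367e-01,  9.49922713e-01, -9.92415245e-04],
       [ 2.50177902e-05, -1.05296181e-03, -9.99999445e-01]]), 'contact_force': array([ 0.1311173 ,  0.73262743, -0.35784051]), 'moment': array([ 0.0233881 , -0.03693872,  0.03334239]), 'gripper_force': 0.0, 'finger_gap': 0.0911185639710305} 0.0188
```

View pics/scene1.png

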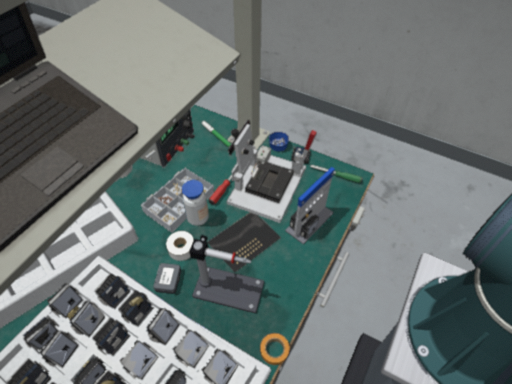

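View pics/side1.png

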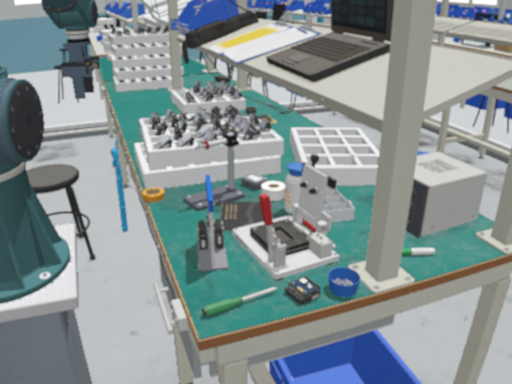

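The scene camera shows the blue rail at about (316,188), the stand base at (228,288) and the peg and collar at (238,259). In the side camera the carrier is at (211,235) and the stand at (225,185).

Run:
```python
from h import *
L=lambda n:pickle.load(open(n+'1.pkl','rb'))
a,b=L('scene'),L('side')
for n,im,box in(('scene',a,(285,340,160,245)),('side',b,(190,235,170,270))):
    C=cloud(im); hsv=cv2.cvtColor(im['pixels'],cv2.COLOR_RGB2HSV)
    x0,x1,y0,y1=box; m=np.zeros((384,512),bool);m[y0:y1,x0:x1]=1
    blue=m&(hsv[...,0]>100)&(hsv[...,0]<130)&(hsv[...,1]>120)
    P=C[blue]; P=P[(P[:,2]>.1)&(P[:,2]<.2)]
    top=P[P[:,2]>.15]
    r=cv2.minAreaRect((P[:,:2]*1000).astype(np.float32)); print(n,len(P),'z',np.percentile(P[:,2],[2,50,98]),'rect',r,'topmean',top.mean(0),len(top))
    rt=cv2.fitLine((P[:,:2]).astype(np.float32),cv2.DIST_HUBER,0,.01,.01).ravel();print(rt,np.degrees(np.arctan2(rt[1],rt[0])))
    t=(P[:,:2]-rt[2:])@rt[:2]; print('ends',rt[2:]+rt[:2]*np.percentile(t,1),rt[2:]+rt[:2]*np.percentile(t,99))
    # everything below the rail near carrier
    Q=C[m&(im['z_map']>0)]
    d=rt[:2];nn=np.array([-d[1],d[0]]);q=(Q[:,:2]-rt[2:])
    s=q@d;w=q@nn
    k=(abs(s)<.09)&(abs(w)<.05)&(Q[:,2]>.012)&(Q[:,2]<.125)
    print('n',k.sum(),[ (round(lo,3),(k&(abs(w-lo)<.0025)).sum(), np.percentile(s[k&(abs(w-lo)<.0025)],[5,95]).round(3) if (k&(abs(w-lo)<.0025)).sum() else 0) for lo in np.arange(-.03,.031,.005)])
# stand base: dark at z~.012
C=cloud(a);v,u=np.mgrid[0:384,0:512]
k=(u>185)&(u<275)&(v>230)&(v<315)
hsv=cv2.cvtColor(a['pixels'],cv2.COLOR_RGB2HSV)
base=k&(abs(C[...,2]-.012)<.005)&(v>265)&(hsv[...,1]<90)
print('base',base.sum(),cv2.minAreaRect((C[base][:,:2]*1000).astype(np.float32)))
red=k&((hsv[...,0]<8)|(hsv[...,0]>172))&(hsv[...,1]>110)
print('red',red.sum(),C[red].mean(0),C[red].min(0),C[red].max(0),np.argwhere(red).mean(0))
pk=k&(C[...,2]>.14)&(C[...,2]<.175)
Q=C[pk];print('pegish',len(Q));print(Q[np.argsort(Q[:,0])][::max(1,len(Q)//25)].round(3))
c=a['pixels'][140:300,190:350];cv2.imwrite('pics/cs.png',cv2.resize(c,(600,600),interpolation=3)[:,:,::-1])
c=b['pixels'][165:275,175:255];cv2.imwrite('pics/cb.png',cv2.resize(c,(436,600),interpolation=3)[:,:,::-1])
```

```text
scene 319 z [0.14057856 0.15898431 0.16225325] rect ((433.670166015625, -97.34420776367188), (130.36341857910156, 10.806221961975098), 77.16777038574219) topmean [ 0.43394986 -0.09251166  0.15871152] 250
[ 0.23499016  0.97199774  0.43597212 -0.07882622] 76.40895
ends [ 0.41684107 -0.15795865] [ 0.44669247 -0.03448327]
n 1020 [(np.float64(-0.03), np.int64(6), array([0.013, 0.031])), (np.float64(-0.025), np.int64(24), array([0.016, 0.038])), (np.float64(-0.02), np.int64(25), array([0.022, 0.038])), (np.float64(-0.015), np.int64(28), array([0.031, 0.038])), (np.float64(-0.01), np.int64(2), array([0.036, 0.036])), (np.float64(-0.005), np.int64(43), array([-0.056,  0.046])), (np.float64(0.0), np.int64(610), array([-0.078,  0.045])), (np.float64(0.005), np.int64(38), array([-0.005,  0.03 ])), (np.float64(0.01), np.int64(35), array([-0.006,  0.037])), (np.float64(0.015), np.int64(47), array([-0.008,  0.038])), (np.float64(0.02), np.int64(52), array([-0.009,  0.037])), (np.float64(0.025), np.int64(110), array([-0.008,  0.033])), (np.float64(0.03), np.int64(0), 0)]
side 184 z [0.13730084 0.16
[... 1150 characters left out ...]
3)
red 28 [0.50213492 0.16289454 0.16127092] [0.49729157 0.08054769 0.00966075] [0.55840984 0.17404273 0.1723388 ] [257.39285714 232.85714286]
pegish 528
[[0.467 0.155 0.16 ]
 [0.479 0.155 0.167]
 [0.488 0.16  0.162]
 [0.497 0.17  0.162]
 [0.5   0.169 0.17 ]
 [0.505 0.153 0.164]
 [0.512 0.169 0.165]
 [0.517 0.168 0.166]
 [0.524 0.173 0.167]
 [0.53  0.175 0.161]
 [0.537 0.174 0.165]
 [0.543 0.179 0.16 ]
 [0.551 0.171 0.164]
 [0.555 0.185 0.174]
 [0.557 0.183 0.167]
 [0.559 0.193 0.172]
 [0.561 0.176 0.172]
 [0.563 0.176 0.174]
 [0.566 0.195 0.164]
 [0.569 0.195 0.157]
 [0.572 0.196 0.165]
 [0.575 0.198 0.172]
 [0.578 0.198 0.167]
 [0.581 0.197 0.152]
 [0.583 0.172 0.175]
 [0.587 0.181 0.173]]
```

View pics/cs.png

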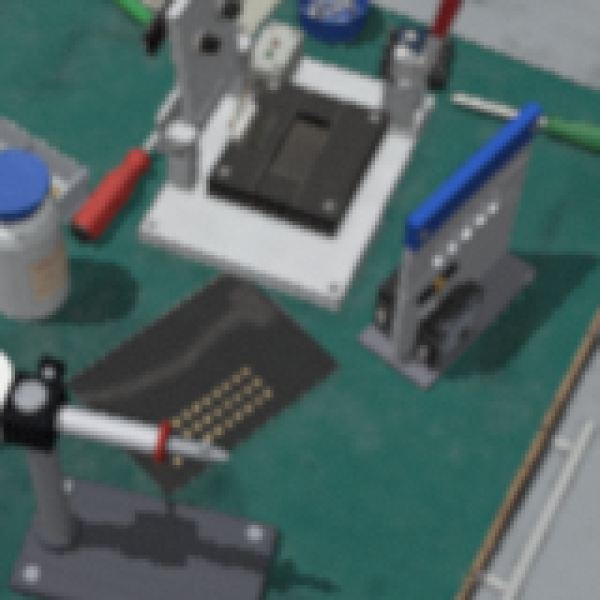

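View pics/cb.png

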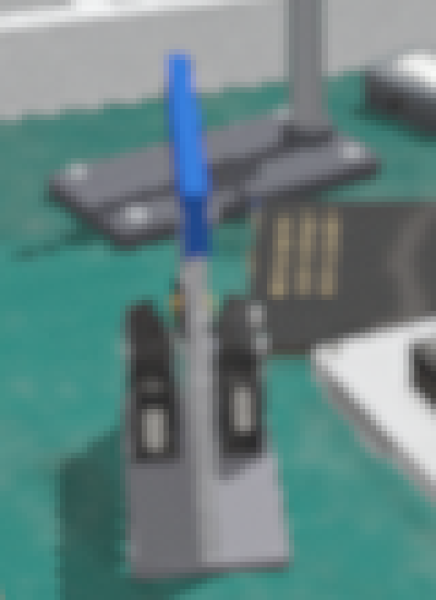

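The crops show the modules sitting towards the rail's +y (stand-side) half. I'll move to a hover above the carrier with the tool turned, then measure the fine details with the wrist camera.

Call:
play_rows(
  motion=[
    [-0.304, -0.284, -0.06, 0.9, 0.0912],
    [-0.304, -0.284, -0.06, 0.9, 0.0912],
    [-0.304, -0.284, -0.06, 0.9, 0.0912],
    [-0.304, -0.284, -0.06, 0.9, 0.0912],
    [-0.304, -0.284, -0.06, 0.9, 0.0912],
    [-0.304, -0.284, -0.06, 0.9, 0.0912],
    [-0.304, -0.284, -0.06, 0.9, 0.0912],
    [-0.304, -0.284, -0.06, 0.9, 0.0912],
    [-0.304, -0.284, -0.06, 0.9, 0.0912],
    [-0.304, -0.284, -0.06, 0.9, 0.0912],
    [-0.304, -0.284, -0.06, 0.9, 0.0912],
  ],
)

```text
time_s: 1.2
tcp_pos: [0.4188, 0.3001, 0.2738]
tcp_rot: [[-0.345, 0.939, -0.0], [0.939, 0.345, 0.0], [0.0, -0.0, -1.0]]
contact_force: [-0.2, -0.5, -0.4]
finger_gap: 0.0914
gripper_force: 0.0
```

Call:
play_rows(
  motion=[
    [-0.361, -0.11, 0, 0.583, 0.0912],
    [-0.361, -0.11, 0, 0.583, 0.0912],
    [-0.361, -0.11, 0, 0.583, 0.0912],
    [-0.361, -0.11, 0, 0.583, 0.0912],
    [-0.361, -0.11, 0, 0.583, 0.0912],
    [-0.361, -0.11, 0, 0.583, 0.0912],
    [-0.361, -0.11, 0, 0.583, 0.0912],
    [-0.361, -0.11, 0, 0.583, 0.0912],
    [-0.361, -0.11, 0, 0.583, 0.0912],
    [-0.361, -0.11, 0, 0.583, 0.0912],
    [-0.361, -0.11, 0, 0.583, 0.0912],
    [-0.361, -0.11, 0, 0.583, 0.0912],
  ],
)

```text
time_s: 2.4
tcp_pos: [0.4404, -0.0754, 0.2738]
tcp_rot: [[0.226, 0.974, -0.0], [0.974, -0.226, 0.0], [0.0, -0.0, -1.0]]
contact_force: [-0.1, -0.2, 1.1]
finger_gap: 0.0914
gripper_force: 0.0
```

Run:
```python
from h import *
im=grab('wrist','wrist1'); print(env.get_obs()['tcp_pos'],im['pose'].round(3))
```

```text
[ 0.44039624 -0.07552923  0.27386928] [[ 0.974  0.22   0.06   0.458]
 [-0.228  0.939  0.259 -0.001]
 [ 0.    -0.266  0.964  0.445]
 [ 0.     0.     0.     1.   ]]
```

View pics/wrist1.png

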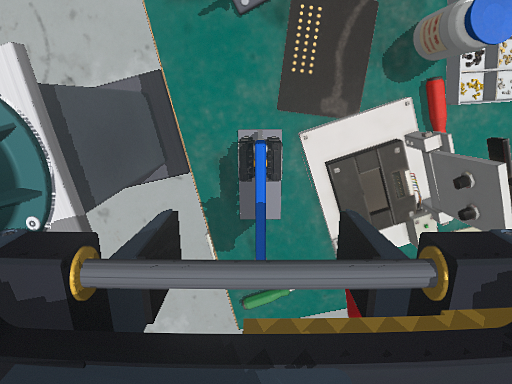

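The wrist view shows the rail at columns 256–267, the foot at rows 130–218 and the modules at rows 137–180, next to the foot's +y end.

Run:
```python
from h import *
im=pickle.load(open('wrist1.pkl','rb'));C=cloud(im)
P=C[100:232,225:300].reshape(-1,3);hsv=cv2.cvtColor(im['pixels'],cv2.COLOR_RGB2HSV)[100:232,225:300].reshape(-1,3)
bl=(hsv[:,0]>100)&(hsv[:,0]<130)&(hsv[:,1]>150)&(P[:,2]>.15)
B=P[bl];rt=cv2.fitLine(B[:,:2].astype(np.float32),cv2.DIST_HUBER,0,.01,.01).ravel();d=rt[:2]*np.sign(rt[1]);n=np.array([d[1],-d[0]])
print('rail',len(B),B[:,2].mean(),np.degrees(np.arctan2(d[1],d[0])))
w0=(B[:,:2]@n);w0=(w0.min()+w0.max())/2;s=P[:,:2]@d;w=P[:,:2]@n-w0
print('rail +end',np.percentile(B[:,:2]@d,[99,100]),'width',np.ptp(B[:,:2]@n))
f=(abs(P[:,2]-.006)<.004)&(abs(w)<.035)&(hsv[:,1]<60);print('foot',f.sum(),np.percentile(s[f],[.5,99.5]),np.percentile(w[f],[.5,99.5]))
sc=np.percentile(s[f],[.5,99.5]).mean()
print('mean s foot',sc,'centre xy',d*sc+n*w0)
k=(P[:,2]>.02)&(P[:,2]<.1)&(abs(w)>.007)&(abs(w)<.04)
for lo in np.arange(.02,.09,.01):
  q=k&(P[:,2]>=lo)&(P[:,2]<lo+.01)
  if q.sum()>5: print(round(lo,3),q.sum(),np.percentile(s[q]-sc,[0,2,98,100]).round(4),np.percentile(w[q],[1,99]).round(4))
```

```text
rail 966 0.16043248068585683 77.24984
rail +end [0.06539882 0.10044148] width 0.009688565767750179
foot 1551 [-0.06255577  0.10078025] [-0.02958614  0.03155486]
mean s foot 0.019112240901687047 centre xy [ 0.44095562 -0.08018391]
0.02 22 [0.0286 0.0292 0.0392 0.0393] [-0.0244  0.02  ]
0.03 32 [0.0322 0.0323 0.0387 0.0388] [-0.0244  0.0234]
0.04 398 [-0.0169 -0.0167  0.0384  0.0391] [-0.0229  0.0243]
0.05 938 [-0.0133 -0.0113  0.0337  0.0347] [-0.0269  0.0279]
0.06 14 [-0.0092 -0.0049  0.0305  0.0306] [-0.0171  0.0176]
```

Run:
```python
from h import *
im=pickle.load(open('wrist1.pkl','rb'));C=cloud(im)
P=C[100:232,225:300].reshape(-1,3);hsv=cv2.cvtColor(im['pixels'],cv2.COLOR_RGB2HSV)[100:232,225:300].reshape(-1,3)
d=np.array([np.cos(np.radians(77.2)),np.sin(np.radians(77.2))]);n=np.array([d[1],-d[0]])
bl=(hsv[:,0]>100)&(hsv[:,0]<130)&(hsv[:,1]>150)&(P[:,2]>.15)
s=P[:,:2]@d;w=P[:,:2]@n;w0=np.median(w[bl]);w=w-w0
print('w0',w0,'rail s top',np.sort(s[bl])[-12:].round(4))
f=(abs(P[:,2]-.006)<.003)&(abs(w)<.031)&(abs(w)>.008)
h,e=np.histogram(s[f],np.arange(-.08,.11,.002));print([(round(a,3),int(b))for a,b in zip(e,h)])
m=(P[:,2]>.02)&(P[:,2]<.1)&(abs(w)>.007)&(abs(w)<.03);print('mod',s[m].min(),s[m].max())
```

```text
w0 0.4478470102899246 rail s top [0.0658 0.0658 0.0658 0.0659 0.066  0.066  0.066  0.066  0.066  0.066
 0.1008 0.1008]
[(np.float64(-0.08), 0), (np.float64(-0.078), 0), (np.float64(-0.076), 0), (np.float64(-0.074), 0), (np.float64(-0.072), 0), (np.float64(-0.07), 0), (np.float64(-0.068), 0), (np.float64(-0.066), 7), (np.float64(-0.064), 33), (np.float64(-0.062), 45), (np.float64(-0.06), 32), (np.float64(-0.058), 38), (np.float64(-0.056), 48), (np.float64(-0.054), 31), (np.float64(-0.052), 36), (np.float64(-0.05), 46), (np.float64(-0.048), 39), (np.float64(-0.046), 37), (np.float64(-0.044), 49), (np.float64(-0.042), 38), (np.float64(-0.04), 32), (np.float64(-0.038), 48), (np.float64(-0.036), 43), (np.float64(-0.034), 34), (np.float64(-0.032), 47), (np.float64(-0.03), 41), (np.float64(-0.028), 37), (np.float64(-0.026), 49), (np.float64(-0.024), 37), (np.float64(-0.022), 38), (np.float64(-0.02), 52), (np.float64(-0.018), 35), (np.float64(-0.016), 39), (np.float64(-0.014), 53), (np.float64(-0.012), 32), (np.float64(-0.01), 49), (np.float64(-0.008), 24), (np.float64(-0.006), 6), (np.float
[... 676 characters left out ...]
), 13), (np.float64(0.054), 9), (np.float64(0.056), 52), (np.float64(0.058), 33), (np.float64(0.06), 61), (np.float64(0.062), 35), (np.float64(0.064), 64), (np.float64(0.066), 0), (np.float64(0.068), 0), (np.float64(0.07), 0), (np.float64(0.072), 0), (np.float64(0.074), 0), (np.float64(0.076), 0), (np.float64(0.078), 0), (np.float64(0.08), 0), (np.float64(0.082), 0), (np.float64(0.084), 0), (np.float64(0.086), 0), (np.float64(0.088), 0), (np.float64(0.09), 0), (np.float64(0.092), 0), (np.float64(0.094), 1), (np.float64(0.096), 1), (np.float64(0.098), 1), (np.float64(0.1), 0), (np.float64(0.102), 1), (np.float64(0.104), 0), (np.float64(0.106), 0)]
mod 0.002579473501001769 0.058785127054348386
```

Call:
play_rows(
  motion=[
    [0, 0.0017, 0, 0, 0.045],
    [0, 0.0017, 0.03, 0, 0.045],
    [0, 0.0017, 0.06, 0, 0.045],
    [0, 0.0017, 0.09, 0, 0.045],
    [0, 0.0017, 0.12, 0, 0.045],
    [0, 0.0017, 0.14, 0, 0.045],
    [0, 0.0017, 0.1465, 0, 0.045],
    [0, 0.0017, 0.1465, 0, 0.045],
    [0, 0.0017, 0.1465, 0, 0.03],
  ],
)

```text
time_s: 3.35
tcp_pos: [0.4427, -0.077, 0.1284]
tcp_rot: [[0.228, 0.974, 0.001], [0.974, -0.228, -0.0], [0.0, 0.001, -1.0]]
contact_force: [-0.0, -0.5, -0.4]
finger_gap: 0.0398
gripper_force: 0.0
```

Call:
play_rows(
  motion=[
    [0, 0, 0, 0, 0.02],
    [0, 0, 0, 0, 0.0],
    [0, 0, 0, 0, 0.0],
    [0, 0, 0, 0, 0.0],
    [0, 0, 0, 0, 0.0],
    [0, 0, 0, 0, 0.0],
    [0, 0, 0, 0, 0.0],
  ],
  grip_force=30,
)

```text
time_s: 4.05
tcp_pos: [0.4422, -0.077, 0.1277]
tcp_rot: [[0.228, 0.974, 0.0], [0.974, -0.228, -0.0], [-0.0, 0.0, -1.0]]
contact_force: [-2.0, -0.2, 6.5]
finger_gap: 0.0098
gripper_force: 30.0
```

Gripped: the gap is 9.8 mm, which matches the rail. Lifting next, then measuring the stand precisely.

Call:
play_rows(
  motion=[
    [0, 0, -0.005, 0, 0],
    [0, 0, -0.02, 0, 0],
    [0, 0, -0.05, 0, 0],
    [0, 0, -0.08, 0, 0],
    [0, 0, -0.1, 0, 0],
    [0, 0, -0.1, 0, 0],
    [0, 0, -0.1, 0, 0],
    [0, 0, -0.1, 0, 0],
  ],
)

```text
time_s: 4.85
tcp_pos: [0.4411, -0.0768, 0.226]
tcp_rot: [[0.228, 0.974, -0.002], [0.974, -0.228, 0.001], [-0.0, -0.002, -1.0]]
contact_force: [-0.3, 0.2, -3.7]
finger_gap: 0.0097
gripper_force: 30.0
```

Run:
```python
from h import *
o=env.get_obs();print(o['contact_force'],o['moment'])
a=grab('scene','scene2');b=grab('side','side2');w=grab('wrist','wrist2')
c=a['pixels'][235:315,185:275];c2=b['pixels'][120:215,165:260]
cv2.imwrite('pics/z2.png',np.hstack([cv2.resize(c,(400,400),interpolation=3),cv2.resize(c2,(400,400),interpolation=3)])[:,:,::-1])
# base top corners by colour on plane z=.012
for n,im,box in(('scene',a,(185,275,262,315)),('side',b,(180,250,180,212))):
    C=cloud(im);x0,x1,y0,y1=box;hsv=cv2.cvtColor(im['pixels'],cv2.COLOR_RGB2HSV)
    m=np.zeros((384,512),bool);m[y0:y1,x0:x1]=1
    m&=(abs(C[...,2]-.012)<.004)&(hsv[...,1]<100)
    nl,lab,st,ce=cv2.connectedComponentsWithStats(m.astype(np.uint8)*255)
    i=1+st[1:,4].argmax();P=C[lab==i];print(n,st[i],P[:,2].mean(),cv2.minAreaRect((P[:,:2]*1000).astype(np.float32)))
    # post: z .03..0.13 
    for lo,hi in((.03,.08),(.08,.13),(.14,.175)):
        q=(C[...,2]>lo)&(C[...,2]<hi)&(C[...,0]>.44)&(C[...,0]<.62)&(C[...,1]>.1)&(C[...,1]<.22)
        Q=C[q];print(lo,len(Q),Q.mean(0).round(4),np.percentile(Q,[5,95],axis=0).round(3).tolist())
    q=(C[...,2]>.145)&(C[...,2]<.18)&(C[...,0]>.44)&(C[...,0]<.55)&(C[...,1]>.12)&(C[...,1]<.22)
    Q=C[q]
    for x in np.arange(.46,.55,.006):
        k=abs(Q[:,0]-x)<.003
        if k.sum(): print(round(x,3),k.sum(),Q[k][:,1].mean().round(4),Q[k][:,1].min().round(4),Q[k][:,1].max().round(4),'z',Q[k][:,2].max().round(4))
```

```text
[-0.29476495  0.19065145 -3.70091604] [-0.0566729   0.04497802 -0.04850851]
scene [ 192  266   72   47 1902] 0.013102175167998978 ((518.8955078125, 166.71377563476562), (150.4810028076172, 81.46461486816406), 14.728524208068848)
0.03 86 [0.568  0.1847 0.0553] [[0.564, 0.177, 0.033], [0.577, 0.189, 0.077]]
0.08 95 [0.568  0.1852 0.1052] [[0.564, 0.177, 0.084], [0.575, 0.189, 0.127]]
0.14 522 [0.541  0.1745 0.1651] [[0.48, 0.155, 0.153], [0.582, 0.197, 0.174]]
0.466 2 0.1545 0.1534 0.1557 z 0.1624
0.472 12 0.1566 0.1537 0.1596 z 0.164
0.478 15 0.1579 0.1526 0.161 z 0.1667
0.484 11 0.16 0.1555 0.1627 z 0.1653
0.49 13 0.1612 0.1565 0.1639 z 0.1653
0.496 22 0.1655 0.1591 0.1728 z 0.1723
0.502 29 0.1642 0.1537 0.1742 z 0.1716
0.508 22 0.1675 0.1594 0.1725 z 0.1665
0.514 20 0.169 0.1625 0.1746 z 0.1684
0.52 21 0.1695 0.1608 0.1752 z 0.168
0.526 20 0.1713 0.1625 0.1769 z 0.168
0.532 15 0.1729 0.1667 0.1772 z 0.168
0.538 19 0.1739 0.166 0.1786 z 0.1664
0.544 19 0.1752 0.1688 0.1799 z 0.1661
0.55 11 0.1774 0.1717 0.1808 z 0.168
side [221 185  29  27 467] 0.011850388354917262 ((568.66259765625, 132.00082397460938), (169.07733154296875, 71.32526397705078), 74.19796752929688)
0.03 111 [0.5696 0.1735 0.0557] [[0.563, 0.168, 0.034], [0.578, 0.18, 0.077]]
0.08 123 [0.5706 0.1738 0.1046] [[0.563, 0.169, 0.082], [0.58, 0.18, 0.127]]
0.14 231 [0.5559 0.1637 0.162 ] [[0.48, 0.149, 0.148], [0.583, 0.18, 0.174]]
0.472 5 0.1496 0.148 0.1526 z 0.1633
0.478 9 0.1514 0.1496 0.1553 z 0.1676
0.484 3 0.1538 0.1527 0.1549 z 0.1643
0.526 8 0.159 0.1569 0.1637 z 0.167
0.532 11 0.1625 0.1598 0.1674 z 0.1678
0.538 12 0.1643 0.1597 0.1696 z 0.1673
0.544 11 0.1657 0.1625 0.1687 z 0.167
0.55 4 0.1681 0.1661 0.1726 z 0.1672
```

View pics/z2.png

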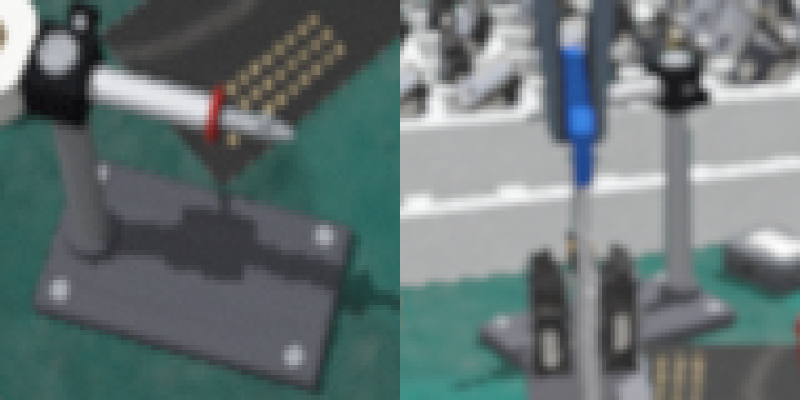

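The left crop shows the peg pointing down-right, with its tip at crop (290,132), the collar at (215,112) and a clear base outline. Base fit is 150.5×81.5 mm (expected 150×80), yaw 14.7°, giving a tip near (0.467, 0.153) with its lip top about 0.166 high. Moving to the pre-insert position.

Call:
play_rows(
  motion=[
    [0, -0.01, 0, -0.15, 0],
    [0.03, -0.0459, 0, -0.3, 0],
    [0.07, -0.0459, 0, -0.45, 0],
    [0.11, -0.0459, 0, -0.487, 0],
    [0.15, -0.0459, 0, -0.487, 0],
    [0.19, -0.0459, 0, -0.487, 0],
    [0.2108, -0.0459, 0.015, -0.487, 0],
    [0.2108, -0.0459, 0.035, -0.487, 0],
    [0.2108, -0.0459, 0.035, -0.487, 0],
    [0.2108, -0.0459, 0.035, -0.487, 0],
    [0.2108, -0.0459, 0.035, -0.487, 0],
    [0.2108, -0.0459, 0.035, -0.487, 0],
  ],
)

```text
time_s: 6.2
tcp_pos: [0.4459, 0.1385, 0.1933]
tcp_rot: [[-0.253, 0.967, 0.001], [0.967, 0.253, 0.0], [-0.0, 0.001, -1.0]]
contact_force: [-0.2, -0.2, -3.4]
finger_gap: 0.0097
gripper_force: 30.0
```

Run:
```python
from h import *
o=env.get_obs();print(o['tcp_pos'],o['contact_force'],o['moment'])
a=grab('scene','scene3');b=grab('side','side3');w=grab('wrist','wrist3')
cv2.imwrite('pics/z3.png',np.hstack([cv2.resize(a['pixels'][220:310,190:280],(400,400),interpolation=3),cv2.resize(w['pixels'][60:260,170:370],(400,400),interpolation=3)])[:,:,::-1])
```

```text
[0.44585685 0.13845145 0.19325488] [-0.20954039 -0.17388241 -3.42485458] [-0.06246753  0.04062797 -0.02962329]
```

View pics/z3.png

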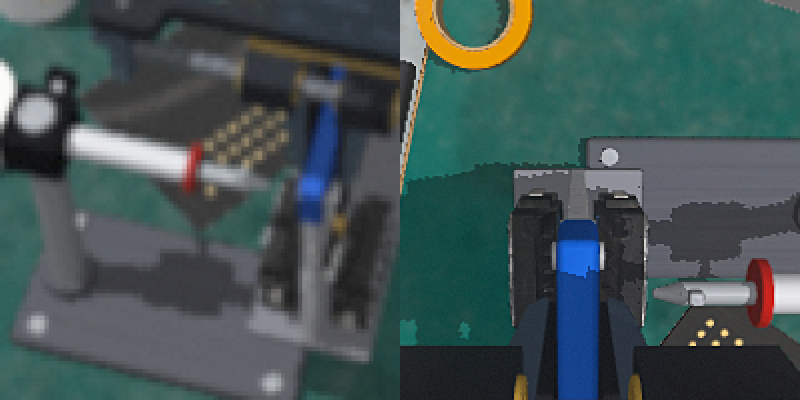

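The left crop (scene camera) shows the plate standing in front of the peg. In the right crop (wrist camera) the peg tip is at crop (655,293), with the lip, the red collar and the rail's +y end also clear. Now I'll measure the peg against the rail in this one camera.

```bash
cat > m.py <<'E'
from h import *
import sys
def meas(fn):
    im=pickle.load(open(fn+'.pkl','rb'));o=env.get_obs();R=o['tcp_rot'];t=o['tcp_pos']
    C=cloud(im);hsv=cv2.cvtColor(im['pixels'],cv2.COLOR_RGB2HSV);u=np.mgrid[0:384,0:512][1]
    T=(C-t)@R; T[...,2]*=-1   # tool x = carrier y, tool y = carrier normal, up
    v=np.mgrid[0:384,0:512][0]
    bl=(hsv[...,0]>100)&(hsv[...,0]<130)&(hsv[...,1]>150)&(abs(u-258)<25)&(v<232)&(T[...,2]>.02)
    B=T[bl];tp=B[B[:,2]>.029];print('rail n',len(B),'top z',np.median(tp[:,2])+t[2],'+end x',np.sort(B[:,0])[-8:].round(4),'y',np.percentile(tp[:,1],[1,50,99]).round(4))
    r=cv2.fitLine(tp[:,:2].astype(np.float32),cv2.DIST_HUBER,0,.01,.01).ravel();print('rail yaw in tool deg',np.degrees(np.arctan(r[1]/r[0])))
    q=(C[...,2]>.145)&(C[...,2]<.175)&(T[...,1]>.005)&(T[...,1]<.075)&(abs(T[...,0]-.008)<.02)&(v<232)&(u>290)
    for y in np.arange(.008,.075,.003):
        k=q&(abs(T[...,1]-y)<.0015)
        if k.sum()>3: print(y.round(3),k.sum(),'x',np.percentile(T[k][:,0],[1,50,99]).round(4),'ztop',np.percentile(C[k][:,2],97).round(4), 'at x',T[k][C[k][:,2].argmax(),0].round(4))
meas(sys.argv[1])
E
python3 m.py wrist3
```

```text
rail n 1228 top z 0.2243812032672738 +end x [0.043  0.043  0.043  0.0764 0.0764 0.0764 0.0764 0.0764] y [-0.0038  0.0011  0.006 ]
rail yaw in tool deg 0.08653857
0.026 13 x [0.0074 0.009  0.0104] ztop 0.1611 at x 0.0094
0.029 29 x [0.0066 0.0089 0.011 ] ztop 0.1617 at x 0.0083
0.032 42 x [0.0061 0.0096 0.0117] ztop 0.1628 at x 0.0086
0.035 52 x [0.0053 0.0096 0.0124] ztop 0.1638 at x 0.0098
0.038 63 x [0.0052 0.0101 0.0126] ztop 0.1669 at x 0.0079
0.041 49 x [0.0065 0.0106 0.0125] ztop 0.1672 at x 0.0087
0.044 48 x [0.0049 0.0097 0.0125] ztop 0.1635 at x 0.0088
0.047 55 x [0.005  0.0097 0.0125] ztop 0.1637 at x 0.0098
0.05 53 x [0.0051 0.01   0.0125] ztop 0.1633 at x 0.0067
0.053 50 x [0.0052 0.0094 0.0123] ztop 0.1636 at x 0.0096
0.056 55 x [0.005  0.0096 0.0124] ztop 0.1637 at x 0.0091
0.059 75 x [-0.0015  0.0088  0.017 ] ztop 0.1683 at x 0.0085
0.062 308 x [-0.0019  0.0112  0.0199] ztop 0.171 at x 0.0087
0.065 53 x [0.002  0.0109 0.0195] ztop 0.1707 at x 0.0078
0.068 89 x [0.0029 0.0105 0.0155] ztop 0.1667 at x 0.0099
0.071 93 x [0.0027 0.0107 0.0156] ztop 0.1664 at x 0.0084
0.074 78 x [0.0027 0.0104 0.0155] ztop 0.1667 at x 0.007
```

Peg axis is at tool x 8.7 mm and the +30 slot at about 8.1 mm, and the yaw is aligned. The lip top to peg bottom span is 0.1555–0.167 high, with the slot's middle at 0.161. So I shift +0.6 mm and advance slowly.

Call:
play_rows(
  motion=[
    [0.0006, 0, 0, 0, 0],
    [0.0006, 0.006, 0, 0, 0],
    [0.0006, 0.012, 0, 0, 0],
    [0.0006, 0.018, 0, 0, 0],
    [0.0006, 0.021, 0, 0, 0],
    [0.0006, 0.024, 0, 0, 0],
    [0.0006, 0.027, 0, 0, 0],
    [0.0006, 0.03, 0, 0, 0],
    [0.0006, 0.03, 0, 0, 0],
  ],
)

```text
time_s: 7.25
tcp_pos: [0.4746, 0.1471, 0.1925]
tcp_rot: [[-0.254, 0.967, 0.0], [0.967, 0.254, 0.0], [0.0, 0.0, -1.0]]
contact_force: [-0.5, 0.2, -4.4]
finger_gap: 0.0095
gripper_force: 30.0
```

```bash
python3 - <<'E'
from h import *
o=env.get_obs();print(o['tcp_pos'],o['contact_force']@o['tcp_rot'],o['moment'])
w=grab('wrist','wrist4')
E
python3 m.py wrist4
```

```text
[0.47456679 0.14705747 0.1924662 ] [ 0.34265069 -0.45809799  4.36150196] [-0.01369563  0.00745897 -0.01506114]
rail n 1227 top z 0.22377077267188156 +end x [0.043  0.0764 0.0764 0.0764 0.0764 0.0764 0.0764 0.0764] y [-0.0037  0.0013  0.0062]
rail yaw in tool deg 0.1212912
0.023 36 x [0.0051 0.0093 0.0117] ztop 0.1643 at x 0.0095
0.026 58 x [0.0051 0.0088 0.0118] ztop 0.1636 at x 0.0099
0.029 72 x [-0.0015  0.0087  0.0181] ztop 0.1689 at x 0.0045
0.032 228 x [-0.0026  0.0112  0.0197] ztop 0.171 at x 0.0077
0.035 84 x [-0.0011  0.0105  0.0192] ztop 0.1707 at x 0.0098
0.038 95 x [0.0018 0.0098 0.0147] ztop 0.1666 at x 0.0089
0.041 93 x [0.0016 0.0097 0.0147] ztop 0.1665 at x 0.009
0.044 94 x [0.0017 0.0097 0.0146] ztop 0.1663 at x 0.0068
0.047 98 x [0.0017 0.0101 0.0147] ztop 0.1669 at x 0.0071
0.05 95 x [0.0017 0.0098 0.0147] ztop 0.1665 at x 0.0069
0.053 93 x [0.0016 0.0096 0.0145] ztop 0.1664 at x 0.0102
0.056 96 x [0.0017 0.0096 0.0144] ztop 0.1666 at x 0.0083
0.059 95 x [0.0016 0.0095 0.0148] ztop 0.1668 at x 0.006
0.062 91 x [0.0016 0.0098 0.0145] ztop 0.1668 at x 0.0068
0.065 96 x [0.0019 0.0099 0.0145] ztop 0.1666 at x 0.0074
0.068 92 x [0.0018 0.0095 0.0146] ztop 0.1665 at x 0.006
0.071 94 x [0.0014 0.0096 0.0146] ztop 0.1666 at x 0.0096
0.074 80 x [0.0015 0.0099 0.0147] ztop 0.1668 at x 0.0067
```

Call:
play_rows(
  motion=[
    [0, 0.004, 0, 0, 0],
    [0, 0.008, 0, 0, 0],
    [0, 0.012, 0, 0, 0],
    [0, 0.016, 0, 0, 0],
    [0, 0.019, 0, 0, 0],
    [0, 0.021, 0, 0, 0],
    [0, 0.022, 0, 0, 0],
    [0, 0.022, 0, 0, 0],
    [0, 0.022, 0, 0, 0],
  ],
)

```text
time_s: 8.2
tcp_pos: [0.4956, 0.1526, 0.1924]
tcp_rot: [[-0.254, 0.967, 0.0], [0.967, 0.254, 0.0], [0.0, 0.0, -1.0]]
contact_force: [-1.2, 5.0, -6.7]
finger_gap: 0.0102
gripper_force: 30.0
```

Run:
```python
from h import *
o=env.get_obs();print(o['tcp_pos'],o['contact_force']@o['tcp_rot'],o['moment'])
```

```text
[0.49555578 0.15263091 0.19240833] [5.1405959  0.07370716 6.68423204] [1.02199649 0.34051202 0.00431816]
```

Call:
play_rows(
  motion=[
    [0.0004, 0, 0, 0, 0],
    [0.0006, 0, 0, 0, 0],
    [0.0006, 0, 0, 0, 0],
    [0.0006, 0, 0, 0, 0],
  ],
)

```text
time_s: 8.6
tcp_pos: [0.4955, 0.153, 0.1926]
tcp_rot: [[-0.254, 0.967, 0.0], [0.967, 0.254, -0.0], [-0.0, 0.0, -1.0]]
contact_force: [-0.1, 1.1, -4.4]
finger_gap: 0.0099
gripper_force: 30.0
```

```bash
python3 - <<'E'
from h import *
o=env.get_obs();print(o['tcp_pos'],o['contact_force']@o['tcp_rot'],o['moment']@o['tcp_rot'])
w=grab('wrist','wrist5')
E
python3 m.py wrist5 | head -8
```

```text
[0.49553375 0.15297865 0.19258444] [1.10986414 0.19414863 4.44486582] [ 0.03521099  0.04619967 -0.05776027]
rail n 1206 top z 0.2238690805822062 +end x [0.0431 0.0764 0.0764 0.0764 0.0764 0.0764 0.0764 0.0764] y [-0.0039  0.0011  0.0059]
rail yaw in tool deg 0.021022826
0.023 77 x [0.0019 0.009  0.0142] ztop 0.1666 at x 0.0048
0.026 91 x [0.0019 0.0097 0.0143] ztop 0.1666 at x 0.0074
0.029 89 x [0.0023 0.0094 0.0141] ztop 0.1665 at x 0.0094
0.032 91 x [0.002  0.009  0.0142] ztop 0.1665 at x 0.0055
0.035 88 x [0.002  0.0094 0.0141] ztop 0.1668 at x 0.0084
0.038 91 x [0.0018 0.009  0.0142] ztop 0.1667 at x 0.0081
```

Side contact is relieved. Now creeping to the collar.

Call:
play_rows(
  motion=[
    [0.0001, 0.0005, 0, 0, 0],
    [0.0001, 0.001, 0, 0, 0],
    [0.0001, 0.0015, 0, 0, 0],
    [0.0001, 0.002, 0, 0, 0],
    [0.0001, 0.002, 0, 0, 0],
  ],
)

```text
time_s: 9.15
tcp_pos: [0.4974, 0.1538, 0.1925]
tcp_rot: [[-0.254, 0.967, 0.0], [0.967, 0.254, -0.0], [-0.0, 0.0, -1.0]]
contact_force: [0.5, -1.2, -4.2]
finger_gap: 0.0097
gripper_force: 30.0
```

```bash
cat > f.py <<'E'
from h import *
o=env.get_obs();print(o['tcp_pos'],o['contact_force']@o['tcp_rot'],o['moment']@o['tcp_rot'])
E
python3 f.py
```

```text
[0.4973608  0.15375402 0.19245254] [-1.28178512  0.15722142  4.17113306] [ 0.01593046 -0.05784046 -0.00966427]
```

Call:
play_rows(
  motion=[
    [0, 0.0005, 0, 0, 0],
    [0, 0.001, 0, 0, 0],
    [0, 0.0015, 0, 0, 0],
    [0, 0.0015, 0, 0, 0],
  ],
)

```text
time_s: 9.55
tcp_pos: [0.4988, 0.1541, 0.1924]
tcp_rot: [[-0.254, 0.967, 0.0], [0.967, 0.254, -0.0], [-0.0, 0.0, -1.0]]
contact_force: [0.3, -0.8, -4.5]
finger_gap: 0.0101
gripper_force: 30.0
```

```bash
python3 f.py
```

```text
[0.49880256 0.15412913 0.19241897] [-0.88431779  0.07104945  4.48677665] [ 0.07946753 -0.11601832  0.03828321]
```

Call:
play_rows(
  motion=[
    [0, 0.0005, 0, 0, 0],
    [0, 0.001, 0, 0, 0],
    [0, 0.001, 0, 0, 0],
  ],
)

```text
time_s: 9.85
tcp_pos: [0.4998, 0.1544, 0.1924]
tcp_rot: [[-0.254, 0.967, 0.0], [0.967, 0.254, -0.0], [-0.0, 0.0, -1.0]]
contact_force: [0.0, 0.1, -2.8]
finger_gap: 0.01
gripper_force: 30.0
```

```bash
python3 f.py
```

```text
[0.49976424 0.15437204 0.19244271] [0.11286177 0.07309402 2.83781346] [ 0.01029906 -0.11088474  0.00628442]
```

Call:
play_rows(
  motion=[
    [0, 0.0005, 0, 0, 0],
    [0, 0.001, 0, 0, 0],
    [0, 0.001, 0, 0, 0],
  ],
)

```text
time_s: 10.15
tcp_pos: [0.5, 0.1545, 0.1922]
tcp_rot: [[-0.254, 0.967, -0.002], [0.967, 0.254, -0.0], [-0.0, -0.002, -1.0]]
contact_force: [-4.7, -1.9, -0.5]
finger_gap: 0.0099
gripper_force: 30.0
```

```bash
python3 f.py
```

```text
[0.50002758 0.15445383 0.19220083] [-0.65752943 -5.03559648  0.52801174] [ 1.15446122 -0.05069901 -0.0241688 ]
```

Collar contact felt (5 N). I'll ease off the pressure slightly and start lowering.

Call:
play_rows(
  motion=[
    [0, -0.0006, 0, 0, 0],
    [0, -0.0006, 0.002, 0, 0],
    [0, -0.0006, 0.004, 0, 0],
    [0, -0.0006, 0.006, 0, 0],
    [0, -0.0006, 0.0075, 0, 0],
    [0, -0.0006, 0.0075, 0, 0],
  ],
)

```text
time_s: 10.75
tcp_pos: [0.4999, 0.1544, 0.1845]
tcp_rot: [[-0.254, 0.967, -0.0], [0.967, 0.254, -0.0], [0.0, -0.0, -1.0]]
contact_force: [-2.5, -0.1, -5.4]
finger_gap: 0.0102
gripper_force: 30.0
```

```bash
python3 f.py
```

```text
[0.49990284 0.15443052 0.18454559] [ 0.48500657 -2.42836057  5.40809308] [ 0.72876454 -0.03298547 -0.02867228]
```

Call:
play_rows(
  motion=[
    [0, -0.0001, 0.0004, 0, 0],
    [0, -0.0001, 0.0008, 0, 0],
    [0, -0.0001, 0.0012, 0, 0],
    [0, -0.0001, 0.0012, 0, 0],
  ],
)

```text
time_s: 11.15
tcp_pos: [0.4999, 0.1544, 0.1837]
tcp_rot: [[-0.254, 0.967, -0.0], [0.967, 0.254, -0.0], [0.0, -0.0, -1.0]]
contact_force: [-3.8, -1.1, -3.2]
finger_gap: 0.0103
gripper_force: 30.0
```

```bash
python3 f.py
```

```text
[0.49989611 0.15441675 0.18368742] [-0.07969888 -3.94276625  3.24147067] [ 0.98997639 -0.03853259  0.0228676 ]
```

Call:
play_rows(
  motion=[
    [0, -0.0003, 0.0004, 0, 0],
    [0, -0.0003, 0.0008, 0, 0],
    [0, -0.0003, 0.0008, 0, 0],
  ],
)

```text
time_s: 11.45
tcp_pos: [0.4998, 0.1544, 0.1829]
tcp_rot: [[-0.254, 0.967, 0.0], [0.967, 0.254, 0.0], [-0.0, 0.0, -1.0]]
contact_force: [-2.3, -1.5, -3.4]
finger_gap: 0.0096
gripper_force: 30.0
```

```bash
python3 f.py
```

```text
[0.49984384 0.15440896 0.18293803] [-0.87292649 -2.60221877  3.35389572] [ 0.53183636 -0.03655643  0.0238968 ]
```

Call:
play_rows(
  motion=[
    [0, -0.0002, 0.0004, 0, 0],
    [0, -0.0002, 0.0008, 0, 0],
    [0, -0.0002, 0.0008, 0, 0],
  ],
)

```text
time_s: 11.75
tcp_pos: [0.4998, 0.1544, 0.1822]
tcp_rot: [[-0.254, 0.967, 0.001], [0.967, 0.254, 0.0], [-0.0, 0.001, -1.0]]
contact_force: [-0.3, 0.2, -3.8]
finger_gap: 0.0098
gripper_force: 30.0
```

```bash
python3 f.py
```

```text
[0.49982807 0.15436594 0.1822162 ] [ 0.29993648 -0.24321247  3.77268838] [0.1196356  0.03315457 0.05822436]
```

Call:
play_rows(
  motion=[
    [0, 0, 0.0004, 0, 0],
    [0, 0, 0.0008, 0, 0],
    [0, 0, 0.0008, 0, 0],
  ],
)

```text
time_s: 12.05
tcp_pos: [0.4996, 0.1543, 0.1813]
tcp_rot: [[-0.254, 0.967, 0.0], [0.967, 0.254, 0.0], [-0.0, 0.0, -1.0]]
contact_force: [-1.0, 0.0, -4.0]
finger_gap: 0.0097
gripper_force: 30.0
```

```bash
python3 f.py
```

```text
[0.49957414 0.1543226  0.18131925] [ 0.27859841 -0.91776939  3.97189119] [ 0.00831532 -0.06660157 -0.00576853]
```

Call:
play_rows(
  motion=[
    [0, 0, 0.0004, 0, 0],
    [0, 0, 0.0008, 0, 0],
    [0, 0, 0.0008, 0, 0],
  ],
)

```text
time_s: 12.35
tcp_pos: [0.4996, 0.1544, 0.1807]
tcp_rot: [[-0.254, 0.967, 0.0], [0.967, 0.254, 0.0], [-0.0, 0.0, -1.0]]
contact_force: [-0.2, -0.9, -1.0]
finger_gap: 0.0096
gripper_force: 30.0
```

```bash
python3 f.py
```

```text
[0.49960797 0.15435587 0.18066734] [-0.76784985 -0.43268768  1.04473425] [ 0.20933861 -0.00659395 -0.01753887]
```

Call:
play_rows(
  motion=[
    [0, 0.0002, 0.0003, 0, 0],
    [0, 0.0002, 0.0003, 0, 0],
    [0, 0.0002, 0.0003, 0, 0],
  ],
)

```text
time_s: 12.65
tcp_pos: [0.4997, 0.1544, 0.1804]
tcp_rot: [[-0.254, 0.967, -0.0], [0.967, 0.254, -0.0], [-0.0, -0.0, -1.0]]
contact_force: [-2.8, -1.6, 5.0]
finger_gap: 0.01
gripper_force: 30.0
```

```bash
python3 f.py
```

```text
[0.49971596 0.15437036 0.18042184] [-0.79297121 -3.10393204 -5.00523179] [ 0.68926562 -0.08454293 -0.023037  ]
```

The peg now carries the weight (the wrist force reversed to +5 N). Easing the grip down before letting go.

Call:
play_rows(
  motion=[
    [0, 0, -0.0003, 0, 0],
    [0, 0, -0.0003, 0, 0],
    [0, 0, -0.0003, 0, 0],
  ],
  grip_force=10,
)

```text
time_s: 12.95
tcp_pos: [0.4998, 0.1544, 0.1806]
tcp_rot: [[-0.254, 0.967, 0.0], [0.967, 0.254, 0.0], [0.0, 0.0, -1.0]]
contact_force: [0.1, -0.2, 0.5]
finger_gap: 0.01
gripper_force: 10.0
```

Call:
play_rows(
  motion=[
    [0, 0, 0, 0, 0],
    [0, 0, 0, 0, 0],
    [0, 0, 0, 0, 0],
    [0, 0, 0, 0, 0],
    [0, 0, 0, 0, 0],
  ],
  grip_force=3,
)

```text
time_s: 13.45
tcp_pos: [0.4998, 0.1544, 0.1806]
tcp_rot: [[-0.254, 0.967, 0.0], [0.967, 0.254, 0.0], [-0.0, 0.0, -1.0]]
contact_force: [-0.1, 0.4, 0.0]
finger_gap: 0.01
gripper_force: 3.0
```

```bash
python3 f.py
```

```text
[0.49981706 0.15438201 0.18058431] [ 0.44771776  0.05526152 -0.02767838] [-0.12748643  0.01674032  0.01747928]
```

Now the fingers open slowly.

Call:
play_rows(
  motion=[
    [0, 0, 0, 0, 0.01],
    [0, 0, 0, 0, 0.011],
    [0, 0, 0, 0, 0.012],
    [0, 0, 0, 0, 0.014],
    [0, 0, 0, 0, 0.018],
    [0, 0, 0, 0, 0.024],
    [0, 0, 0, 0, 0.03],
    [0, 0, 0, 0, 0.03],
  ],
)

```text
time_s: 14.25
tcp_pos: [0.4997, 0.1544, 0.1805]
tcp_rot: [[-0.254, 0.967, 0.0], [0.967, 0.254, 0.0], [0.0, 0.0, -1.0]]
contact_force: [0.9, 0.1, -0.0]
finger_gap: 0.0298
gripper_force: 0.0
```

```bash
python3 f.py
python3 - <<'E'
from h import *
w=grab('wrist','wrist6');a=grab('scene','scene6')
cv2.imwrite('pics/z6.png',np.hstack([cv2.resize(a['pixels'][200:320,170:290],(400,400),interpolation=3),cv2.resize(w['pixels'][60:260,170:370],(400,400),interpolation=3)])[:,:,::-1])
E
python3 m.py wrist6 | head -3
```

```text
[0.49970652 0.15437125 0.18053015] [-0.13794355  0.92297606  0.02276674] [ 0.03242795 -0.05152089  0.01921873]
rail n 1004 top z 0.2145478585028588 +end x [0.0765 0.0765 0.0765 0.0765 0.0765 0.0765 0.0765 0.0765] y [-0.0034  0.0012  0.0058]
rail yaw in tool deg -0.24776073
0.02 4 x [0.0128 0.0136 0.0142] ztop 0.1625 at x 0.0128
```

View pics/z6.png

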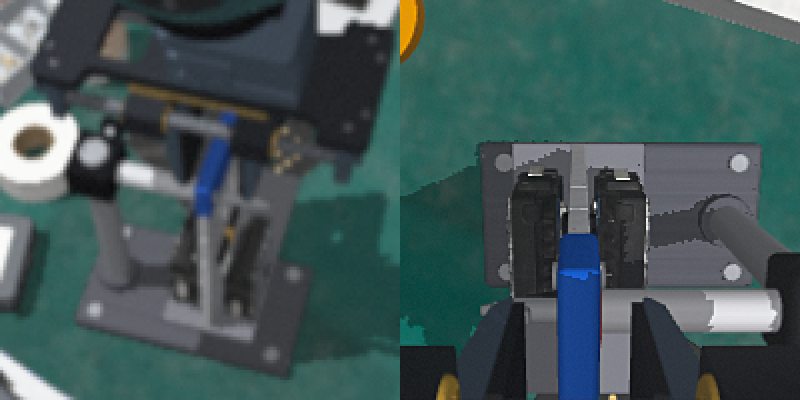

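The plate hangs against the collar; in the wrist crop the red edge sits right beside the rail at (600,335). Retracting straight up.

Call:
play_rows(
  motion=[
    [0, 0, -0.01, 0, 0.03],
    [0, 0, -0.03, 0, 0.03],
    [0, 0, -0.06, 0, 0.03],
    [0, 0, -0.1, 0, 0.03],
    [0, 0, -0.14, 0, 0.03],
    [0, 0, -0.16, 0, 0.03],
    [0, 0, -0.16, 0, 0.03],
    [0, 0, -0.16, 0, 0.03],
    [0, 0, -0.16, 0, 0.03],
    [0, 0, -0.16, 0, 0.03],
    [0, 0, -0.16, 0, 0.03],
  ],
)

```text
time_s: 15.45
tcp_pos: [0.4994, 0.1543, 0.3397]
tcp_rot: [[-0.254, 0.967, -0.001], [0.967, 0.254, -0.0], [-0.0, -0.001, -1.0]]
contact_force: [-0.1, -0.0, -0.6]
finger_gap: 0.03
gripper_force: 0.0
```

```bash
python3 f.py
python3 - <<'E'
from h import *
w=grab('wrist','wrist7');a=grab('side','side7')
cv2.imwrite('pics/z7.png',np.hstack([cv2.resize(a['pixels'][110:220,170:280],(400,400),interpolation=3),cv2.resize(w['pixels'],(400,300),interpolation=3)[list(range(300))+[299]*100]])[:,:,::-1])
C=cloud(w);hsv=cv2.cvtColor(w['pixels'],cv2.COLOR_RGB2HSV)
e=np.array([.967,.254]);g=np.array([-.254,.967])
k=(hsv[...,0]>100)&(hsv[...,0]<130)&(hsv[...,1]>150)&(C[...,2]>.18)&(C[...,2]<.24)&(abs(C[...,0]-.5)<.05)
P=C[k];s=P[:,:2]@g;x=P[:,:2]@e;p=np.polyfit(s,P[:,2],1);print('tilt deg',np.degrees(np.arctan(p[0])),'web along e',np.percentile(x,[1,50,99]),'seat',np.array([.5189,.1667])@e-.023,'s',s.min(),s.max())
E
```

```text
[0.49939485 0.15428026 0.33965941] [ 0.01987824 -0.10943502  0.59414886] [ 0.01412734 -0.08688825 -0.00394323]
tilt deg 3.931823272766698 web along e [0.51911485 0.52339785 0.52834556] seat 0.5211181 s -0.06135387732414777 0.0614968713421427
```

View pics/z7.png

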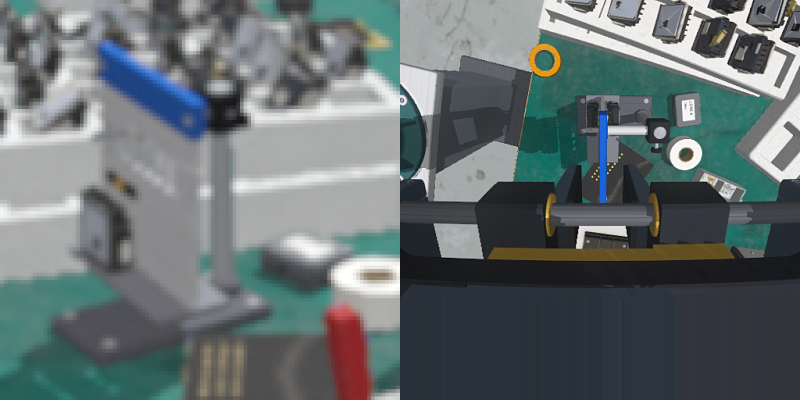

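The carrier hangs free at the collar with a tilt of about 4°. At 4° the balance point is about 5 mm from the +30 slot, against about 10 mm from the +15 slot, so +30 was the right choice. Nothing else appears to have moved.

```bash
python3 -c "
from rig import env
print(env.sign_off())"
```

```text
the job is handed in; nothing more can be done
None
```

The carrier hangs by its +30 mm slot back at the red collar, about 4° off level; I let go only once I felt the peg take the weight, and the job was handed in at about 15.5 s with the arm clear.

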